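# Reset the bench leak tester through its recessed well

### The arm

A 6-joint arm with a two-finger parallel gripper is mounted at the origin on the work surface; the furniture and walls round the work are solid. World frame = base frame: x ahead of the robot, y to its left, z up, the work surface at z = 0. Lengths are in m, angles in rad, forces in N, time in s.
With the tool pointing down it reaches from about 0.3 to 0.775 m from the base axis. Payload 14.6 kg.
Tool frame: the origin (TCP) lies between the finger pads; the fingertips stand r.tip_reach ahead of it and the grasp point (between the pads) lies 6 mm ahead of it (r.tip_reach is the distance from the TCP to the fingertips, in m); z points along the fingers, y is the line along which they close (so a half turn about z gives the same grasp; the last joint's range is limited). The gripper opens to 94 mm and grips with 3 to 60 N. Pads are 16 mm wide; open, the fingers measure 119 mm over their backs; the gripper's body (75 mm by 177 mm) begins 78 mm behind the grasp point.
Start: joints at [1.178, 0.3, 1.521, -0, 1.321, -0.067], TCP at [0.176, 0.521, 0.23] pointing down, gripper open.
Joint ranges: [-3.03, 3.03], [-0.79, 2.21], [0.23, 2.52], [-1.04, 4.18], [0, 3.07], [-2.55, 2.55]. Speed limits (rad/s): [2.22, 2.22, 2.57, 3.14, 3.14, 3.14].

### API

Orientations are given as a unit quaternion [w, x, y, z].
In Python, from bench import r gives the robot as it stands.
- The arm moves only by the shell command python3 nudge.py 'ROWS' [FORCE]. ROWS is a JSON list of rows, 1 to 5 of them, each of 7 numbers: a rotation vector rx, ry, rz in rad, then dx, dy, dz in m, then the opening from 0.0 (shut) to 1.0 (fully open); each row shifts and turns the commanded pose from where the row before left it, along the tool's axes as they then stand; what a row does not reach is not made up. A row lasts 1/8 s, in which the tool goes at most 0.0625 m and 0.188 rad, less where a joint would pass 70% of its speed; a pose out of reach is approached as far as the arm can. The fingers move at their own pace and stop on an object; FORCE is the grip in N (left out, the last holds). Time passes only in rows, so rows that do not move let the fingers close. It prints the time, the measured TCP pose, the force, the opening and the grip force at its end.
- r.get_obs(): the state, without advancing time (a new reading comes with each control period).
- r.grab_frame(name): name is "side" or "top"; returns the picture (384x512x3 uint8, red, green, blue); there is no depth.
- r.camera_info(name): a dict with "mtx" (3x3 intrinsics, pixels), "origin" and "orientation" of the camera in the world. Camera axes: x right, y down, z forward; pixel columns grow to the right and rows downward; lengths in m; the calibration is good to about 2 mm. A picture is of the moment at which its call begins. camera_info takes no time and is no camera call.
- r.sign_off(): hands the job in; it is judged then, once.
The state is a dict: "clock": time; "qpos": joint angles; "dq": joint speeds; "effort": joint torques, N m; "position": TCP position; "ee_rot": TCP orientation; "ft_force": force on the tool from outside, world axes, zero at the start; "moment": the same for the moment, N m; "grip_width": opening from 0.0 (shut) to 1.0 (fully open); "grasp_force": force on a finger pad.
Only numpy, scipy, OpenCV 4.12 (cv2) and the standard library are available. Lean on these libraries where they do the work, as an engineer would, in place of code of your own. Each camera call takes 0.05 s, during which the arm holds its last target. There are 200 camera calls.

### The job

The leak tester on the bench has tripped and must be reset: push its square sliding cover to the tester's left as far as it goes so that the well under it is open, reach into that well with the closed fingertips and press the sunken reset key all the way down without forcing it, then push the cover back fully shut over the well. Only push and press: do not pick up, tip or shove the tester about, do not press the key in the small round open well in front, and leave the pressure gauge and the two hose fittings standing round the tester where they are.

Things in the scene. Friction and masses are not known exactly. Their poses are not given: they have to be found in the camera images.
- tester: bench leak tester, a flat grey box 170 (x) x 270 (y) mm, top 64 mm above the bench, on rubber feet, about 3.5 kg, loose. Origin: centre of its underside; x points to its back (away from the robot at yaw 0), y to its left, z up; yaw within 0.35 rad. On its front half a black display, 72 mm long, 5 mm high, at x = -56, y = +45 mm; two rails 7 mm high along y, one each side of the cover.
- reset_well (a point): centre of the mouth of the rectangular well in the tester's top, 44 (tester's x) x 60 (tester's y) mm, 34 mm deep; it holds the reset key and is hidden by the sliding cover at first
- alarm_well (a point): centre of the mouth of the round open well, 40 mm diameter, 34 mm deep, in front of the cover; it holds the alarm key
- cover (a joint): sliding cover, a plain steel plate 92 x 92 mm, too wide to grasp, its upper face 16 mm above the tester's top (1 mm gap below it); slide in m along the tester's +y: 0 = shut, centred over the rectangular well; 0.090 = fully open, against its stop. It starts 0 to 0.02 open. About 2.5 N moves it and it stays where it is left; the well is wholly clear from 0.076 on.
- cover_right_face (a point): centre of the cover's right end face (tester's -y side), 8.5 mm above the tester's top; the face is 92 mm wide and 15 mm high; push here toward the tester's +y to open
- cover_left_face (a point): centre of the cover's left end face (tester's +y side), 8.5 mm above the tester's top; push here toward the tester's -y to shut
- reset_key (a joint): reset key, travel in m: 0 = up, 0.006 = fully down; springs back; 1.2 N starts it, about 5 N holds it fully down
- reset_key_top (a point): centre of the upper face of the reset key, a white rectangular key 26 (x) x 36 (y) mm in the rectangular well; 22 mm below the tester's top when up
- alarm_key (a joint): alarm key, not to be pressed, travel in m: 0 = up, 0.006 = fully down; springs back
- alarm_key_top (a point): centre of the upper face of the alarm key, a white round key of 24 mm diameter in the round open well; 22 mm below the tester's top when up
- gauge: black rubber-booted pressure gauge lying on its back, 115 x 80 x 29 mm, loose; origin: centre of its underside; in front of the tester's left half
- hose_nut: chrome hose fitting with a nut, 53 mm diameter, 74 mm high, loose; origin: centre of its underside; left of the tester
- hose_cone: chrome conical hose fitting, 43 mm diameter, 44 mm high, loose; origin: centre of its underside; in front of the tester's right half

How it is judged:
On the way, in this order (a step that is already met when the one before it is completed fails the run):
1. the cover is open and the well clear (value of joint cover above 0.076 m), for 0.1 s.
2. the reset key is pressed down by the fingers in the well (value of joint reset_key above 0.005 m and contact force between the fingers and reset_key above 1 N), for 0.1 s.
At the end, for the whole second after the job is handed in: after the reset key has gone down at least 5 mm with the cover open: cover shut to within 6 mm, both keys up, tester at rest, level and within 30 mm of where it stood, gauge and both fittings within 20 mm of where they stood (value of joint cover below 0.006 m and value of joint each of reset_key, alarm_key below 0.001 m and linear speed of tester below 0.01 m/s and angle between tester's own z axis and vertical below 0.05 rad and distance of tester from where it was at the start of the episode below 0.03 m and distance of each of gauge, hose_nut, hose_cone from where it was at the start of the episode below 0.02 m); the robot touches nothing.
It fails at once if the alarm key in the round well is pressed (value of joint alarm_key above 0.003 m).
It fails at once if the tester is shoved or carried more than 30 mm (distance of tester from where it was at the start of the episode above 0.03 m).
It fails at once if the tester is lifted or tipped (height (world z) of tester above 0.015 m or angle between tester's own z axis and vertical above 0.12 rad).
It fails at once if the reset key is forced with more than 40 N (contact force between the fingers and reset_key above 40 N).
It fails at once if the gauge or a hose fitting is moved more than 20 mm (distance of any of gauge, hose_nut, hose_cone from where it was at the start of the episode above 0.02 m).
It also fails if it takes over 48 s, if anything falls off the work surface, if the arm or the gripper's body presses on something with over 40 N, if the wrist force passes 120 N, or if a joint passes its speed limit or range.

## Working session

There is one attempt and no reset: what is moved stays moved. The work goes in short steps, Python scripts to look and compute and a shell command to move; the robot and the scene stay as the last step left them, time stands still between calls to the robot, and variables do not carry over. Pictures are saved under pics/ and viewed, at most 10 in all, crops included, and the job is handed in when it is done.

```bash
ls; mkdir -p pics
python3 - <<'E'
from bench import r
import cv2
print(r.tip_reach, r.get_obs())
for n in("top","side"):
    cv2.imwrite(f"pics/{n}0.png",r.grab_frame(n)[:,:,::-1]); print(r.camera_info(n))
E
```

```text
bench.py
nudge.py
pics
0.025 {'clock': 0.0, 'qpos': array([ 1.17840135e+00,  3.00455883e-01,  1.52155665e+00,  3.16987545e-05,
        1.32069165e+00, -6.66074677e-02]), 'dq': array([1.42248258e-03, 2.09189057e-03, 8.29313136e-06, 1.35055174e-03,
       3.90272565e-04, 1.37146958e-03]), 'effort': array([ 1.29913104e-03, -5.31800544e+01, -3.52736163e+01,  7.08894082e-02,
        2.44095043e-02, -6.38371216e-05]), 'position': array([0.17594459, 0.52086386, 0.22990499]), 'ee_rot': array([-1.41383508e-04,  1.62178181e-01,  9.86761333e-01, -5.37699988e-04]), 'ft_force': array([-0.25505696,  0.54396936, -0.14994575]), 'moment': array([-0.02250821,  0.02476034,  0.02475237]), 'grasp_force': 0.0, 'grip_width': 0.9986474099538735}
{'mtx': array([[415.85613346,   0.        , 261.11016203],
       [  0.        , 415.85613346, 196.81956538],
       [  0.        ,   0.        ,   1.        ]]), 'origin': array([0.45628525, 0.11719988, 1.0829337 ]), 'orientation': array([ 0.00852459, -0.6969118 ,  0.71637915, -0.03228307])}
{'mtx': array([[358.75433574,   0.        , 245.67542693],
       [  0.        , 358.75433574, 180.39769228],
       [  0.        ,   0.        ,   1.        ]]), 'origin': array([ 0.26933452, -0.58686353,  0.5203816 ]), 'orientation': array([-0.48482073,  0.85675492, -0.15034668,  0.09119071])}
```

View pics/top0.png

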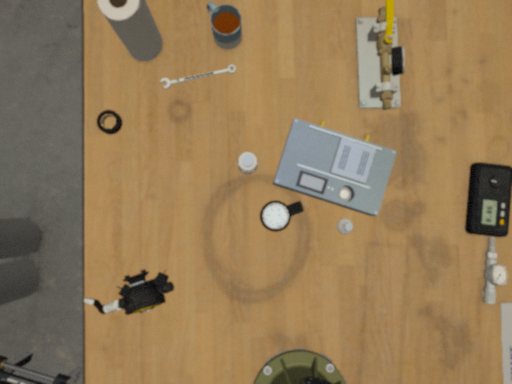

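View pics/side0.png

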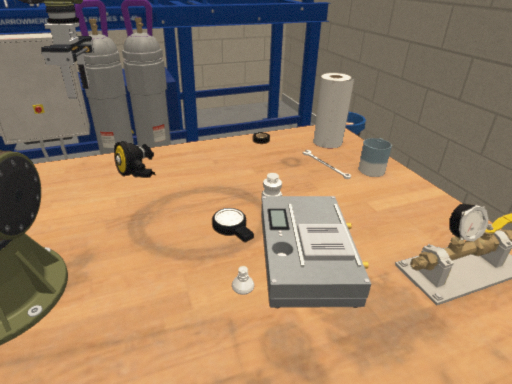

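The top view shows the tester at about (335,167), corners (295,121), (395,153), (377,214), (275,183). The nut is at (247,161), the gauge at (277,214) and the cone at (345,226), with the gripper lower left. The side view agrees. Next I'll enlarge the tester and measure it.

```bash
cat > h.py <<'E'
import numpy as np, cv2
from scipy.spatial.transform import Rotation as R
from bench import r
def ray(n,uv):
    c=r.camera_info(n); q=c["orientation"]
    d=R.from_quat([q[1],q[2],q[3],q[0]]).as_matrix()@np.linalg.inv(c["mtx"])@[uv[0],uv[1],1]
    return c["origin"],d
def onz(n,uv,z):
    o,d=ray(n,uv); return (o+d*(z-o[2])/d[2])[:2]
def proj(n,p):
    c=r.camera_info(n); q=c["orientation"]
    v=c["mtx"]@R.from_quat([q[1],q[2],q[3],q[0]]).as_matrix().T@(np.array(p)-c["origin"]); return v[:2]/v[2]
E
python3 - <<'E'
from h import *
a=cv2.imread("pics/top0.png")
cv2.imwrite("pics/c1.png",cv2.resize(a[105:240,230:405],None,fx=4.4,fy=4.4,interpolation=cv2.INTER_CUBIC))
hsv=cv2.cvtColor(a,cv2.COLOR_BGR2HSV)
m=((hsv[...,0]>85)&(hsv[...,0]<130)&(hsv[...,1]>15)&(hsv[...,2]>60)).astype(np.uint8)*255
w=np.zeros_like(m);w[110:220,262:402]=1;m*=w
m=cv2.morphologyEx(m,cv2.MORPH_OPEN,np.ones((3,3)))
c=max(cv2.findContours(m,0,2)[0],key=cv2.contourArea)
rc=cv2.minAreaRect(c);b=cv2.boxPoints(rc);print(rc,b)
P=np.array([onz("top",p,.064) for p in b]);print(P,np.linalg.norm(np.roll(P,-1,0)-P,axis=1),P.mean(0))
E
```

```text
((327.73638916015625, 164.75704956054688), (92.47710418701172, 67.6144027709961), 17.650123596191406) [[273.424   182.95311]
 [293.92493 118.52159]
 [382.04877 146.56099]
 [361.54785 210.99251]]
[[ 0.54809773  0.05079089]
 [ 0.70770605 -0.00517124]
 [ 0.63233915 -0.22353912]
 [ 0.47305093 -0.16506724]] [0.16913479 0.23100801 0.16968116 0.22853174] [ 0.59029847 -0.08574668]
```

View pics/c1.png

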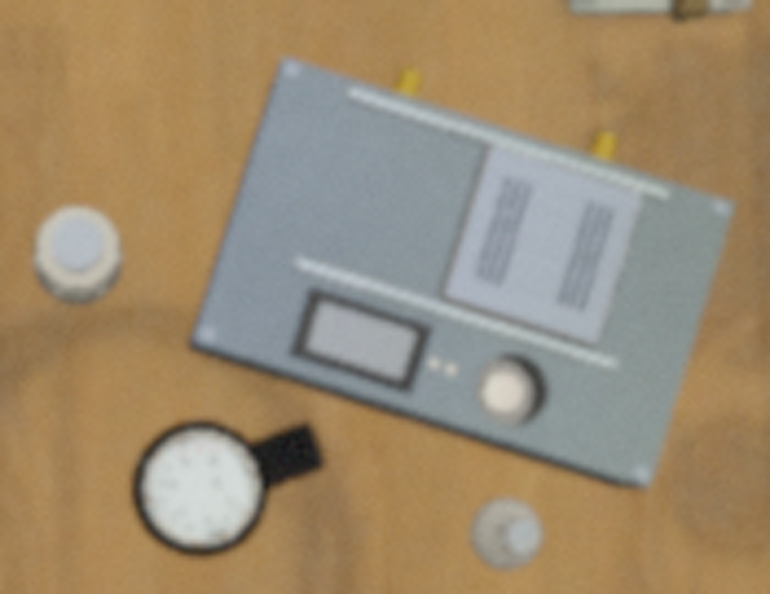

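The crop shows top-face corners at about (282,59), (735,204), (645,477), (195,345). The cover quad is (490,143), (641,192), (601,342), (444,296), and the alarm well is at (511,390). I'll convert these to poses.

Run:
```python
from h import *
cv=lambda p:((p[0]+.5)/4.4-.5+230,(p[1]+.5)/4.4-.5+105)
def fit(pix,tpl,z):
    W=np.array([onz("top",cv(p),z) for p in pix]);T=np.array(tpl)
    A=T-T.mean(0);B=W-W.mean(0)
    th=np.arctan2((A[:,0]*B[:,1]-A[:,1]*B[:,0]).sum(),(A*B).sum())
    c,s=np.cos(th),np.sin(th);M=np.array([[c,-s],[s,c]])
    t=W.mean(0)-M@T.mean(0); print(th,t,"res mm",np.round(1e3*(T@M.T+t-W),1).tolist()); return M,t
M,t=fit([(282,59),(735,204),(645,477),(195,345)],[(.085,.135),(.085,-.135),(-.085,-.135),(-.085,.135)],.064)
h=.046
Mc,tc=fit([(490,143),(641,192),(601,342),(444,296)],[(h,h),(h,-h),(-h,-h),(-h,h)],.080)
print("cover centre in tester",M.T@(tc-t))
print("alarm in tester",M.T@(onz("top",cv((511,390)),.064)-t))
for n,p in dict(nut=(78,250),gauge=(200,487),cone=(515,536)).items():print(n,M.T@(onz("top",cv(p),.04)-t),onz("top",cv(p),.04))
# rails
for p in [(348,93),(668,194),(297,263),(617,363)]:print("rail",M.T@(onz("top",cv(p),.071)-t))
```

```text
-0.32903763918309553 [ 0.58606902 -0.10410185] res mm [[1.2, 0.9], [2.5, 0.6], [-5.0, -3.0], [1.4, 1.6]]
-0.3205460741951114 [ 0.59838912 -0.14555954] res mm [[1.3, 1.1], [1.8, -2.5], [-2.1, 0.4], [-1.0, 1.0]]
cover centre in tester [ 0.02505549 -0.03525262]
alarm in tester [-0.05686044 -0.04418761]
nut [-0.0510479   0.21247856] [0.60641837 0.11347326]
gauge [-0.16005686  0.10560501] [0.46872302 0.04755741]
cone [-0.13328138 -0.0752314 ] [ 0.43562798 -0.13222983]
rail [0.07506024 0.09295621]
rail [ 0.07486663 -0.0962805 ]
rail [-0.02554974  0.09239172]
rail [-0.02546026 -0.09547872]
```

```bash
cat >> h.py <<'E'
TH=-.327;T0=np.array([.586,-.104]);c_,s_=np.cos(TH),np.sin(TH);M=np.array([[c_,-s_],[s_,c_]])
def to(tx,ty,z):
    "remaining tool-axis displacement to tester-frame point (tx,ty), TCP height z"
    o=r.get_obs();q=o["ee_rot"];Rt=R.from_quat([q[1],q[2],q[3],q[0]]).as_matrix()
    p=np.r_[T0+M@[tx,ty],z]
    ya=np.arctan2(Rt[1,1],Rt[0,1])-np.pi/2
    print("t",o["clock"],"tester xy",M.T@(o["position"][:2]-T0),"z",o["position"][2],"yaw err",ya-TH,"F",o["ft_force"],"\n need",np.round(Rt.T@(p-o["position"]),4),"world",p)
E
python3 -c "
from h import *
to(.025,-.118,.23)"
```

```text
t 0.1 tester xy [-0.58903161  0.46006302] z 0.22995221768442461 yaw err 0.0012092504979928642 F [ 0.01558242  0.19899942 -0.17500113] 
 need [-6.133e-01 -5.788e-01  5.000e-04] world [ 0.57177325 -0.22377729  0.23      ]
```

```bash
A='[[0,0,0,-0.044,-0.041,0,0],[0,0,0,-0.044,-0.041,0,0],[0,0,0,-0.044,-0.041,0,0],[0,0,0,-0.044,-0.041,0,0],[0,0,0,-0.044,-0.041,0,0]]' ; python3 nudge.py '[[0,0,0,-0.044,-0.041,0,0],[0,0,0,-0.044,-0.041,0,0],[0,0,0,-0.044,-0.041,0,0],[0,0,0,-0.044,-0.041,0,0],[0,0,0,-0.044,-0.041,0,0]]' 20; python3 nudge.py '[[0,0,0,-0.044,-0.041,0,0],[0,0,0,-0.044,-0.041,0,0],[0,0,0,-0.044,-0.041,0,0],[0,0,0,-0.044,-0.041,0,0],[0,0,0,-0.044,-0.041,0,0]]'; python3 -c "
from h import *
to(.025,-.118,.23)"
```

```text
clock: 0.72
position: [0.3193, 0.2546, 0.2304]
ee_rot: [0.0, 0.162, 0.987, 0.0]
ft_force: [1.1, 0.3, 0.8]
grip_width: 0.505
grasp_force: 0.0
clock: 1.35
position: [0.4622, -0.0102, 0.2304]
ee_rot: [0.0, 0.162, 0.987, 0.0]
ft_force: [0.5, 1.1, 0.7]
grip_width: 0.004
grasp_force: 0.0
t 1.35 tester xy [-0.14737119  0.04906416] z 0.23040307059108578 yaw err 0.000933358457026634 F [0.49080081 1.14020914 0.68375524] 
 need [-0.1722 -0.1672  0.0004] world [ 0.57177325 -0.22377729  0.23      ]
```

```bash
python3 nudge.py '[[0,0,0,-0.043,-0.042,0,0],[0,0,0,-0.043,-0.042,0,0],[0,0,0,-0.043,-0.042,0,0],[0,0,0,-0.043,-0.041,0,0],[0,0,0,0,0,0,0]]'; python3 nudge.py '[[0,0,0,0,0,0.04,0],[0,0,0,0,0,0.04,0],[0,0,0,0,0,0.02,0],[0,0,0,0,0,0,0]]'
python3 - <<'E'
from h import *
to(.025,-.118,.095)
for n in("top","side"):cv2.imwrite(f"pics/{n}1.png",r.grab_frame(n)[:,:,::-1])
a=cv2.imread("pics/top1.png")[105:240,230:405];b=cv2.imread("pics/side1.png")[150:330,200:400]
cv2.imwrite("pics/c2.png",np.hstack([cv2.resize(a,(400,309)),cv2.resize(b,(400,309))]))
E
```

```text
clock: 1.98
position: [0.5714, -0.2244, 0.2285]
ee_rot: [-0.001, 0.164, 0.986, 0.0]
ft_force: [1.0, 1.0, -0.3]
grip_width: 0.005
grasp_force: 0.0
clock: 2.48
position: [0.5704, -0.2204, 0.1292]
ee_rot: [-0.001, 0.162, 0.987, 0.0]
ft_force: [0.2, -0.9, 1.1]
grip_width: 0.001
grasp_force: 0.0
t 2.475 tester xy [ 0.02262445 -0.11526154] z 0.12922640707837052 yaw err 0.001845102714910729 F [ 0.1945572  -0.93727411  1.08444351] 
 need [-0.0025 -0.0028  0.0342] world [ 0.57177325 -0.22377729  0.095     ]
```

View pics/c2.png

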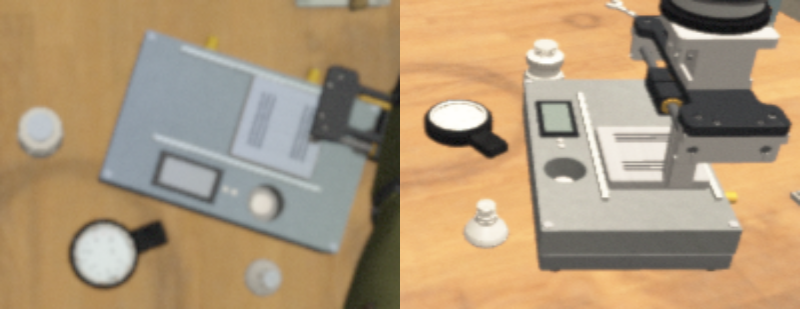

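The tool stands right of the cover, over the gap between the rails, and is clear of everything. I'll lower it and push.

```bash
python3 nudge.py '[[0,0,0,-0.002,-0.003,0.015,0],[0,0,0,0,0,0.015,0],[0,0,0,0,0,0.004,0],[0,0,0,0,0,0,0]]'; python3 nudge.py '[[0,0,0,0,0.015,0,0],[0,0,0,0,0.015,0,0],[0,0,0,0,0.015,0,0],[0,0,0,0,0.015,0,0],[0,0,0,0,0.01,0,0]]'; python3 -c "
from h import *
to(.025,-.0135,.095)"
```

```text
clock: 3.08
position: [0.572, -0.2249, 0.0961]
ee_rot: [-0.0, 0.162, 0.987, 0.0]
ft_force: [0.6, 0.2, 0.4]
grip_width: 0.003
grasp_force: 0.0
clock: 3.7
position: [0.5952, -0.1577, 0.0968]
ee_rot: [0.001, 0.162, 0.987, -0.0]
ft_force: [1.2, -4.4, 2.7]
grip_width: 0.005
grasp_force: 1.9
t 3.7 tester xy [ 0.02592847 -0.04785816] z 0.0968179897533828 yaw err 0.0018101682352905102 F [ 1.24568389 -4.3600577   2.69315374] 
 need [0.0009 0.0344 0.0018] world [ 0.60533901 -0.12481472  0.095     ]
```

Pushing with about 4.4 N. I'll keep going gently.

```bash
python3 nudge.py '[[0,0,0,0,0.01,0.001,0],[0,0,0,0,0.01,0.001,0],[0,0,0,0,0.005,0,0],[0,0,0,0,0,0,0]]'
python3 - <<'E'
from h import *
to(.025,-.0135,.095)
a=r.grab_frame("top")[:,:,::-1];cv2.imwrite("pics/c3.png",cv2.resize(a[105:240,230:405],None,fx=4.4,fy=4.4,interpolation=cv2.INTER_CUBIC))
E
```

```text
clock: 4.2
position: [0.6035, -0.1344, 0.096]
ee_rot: [0.001, 0.162, 0.987, 0.0]
ft_force: [0.4, -2.9, 11.2]
grip_width: 0.004
grasp_force: 4.1
t 4.2 tester xy [ 0.0263334  -0.02314389] z 0.09603954137207164 yaw err 0.0016126155170597678 F [ 0.35131574 -2.85369375 11.20720571] 
 need [0.0013 0.0096 0.001 ] world [ 0.60533901 -0.12481472  0.095     ]
```

View pics/c3.png

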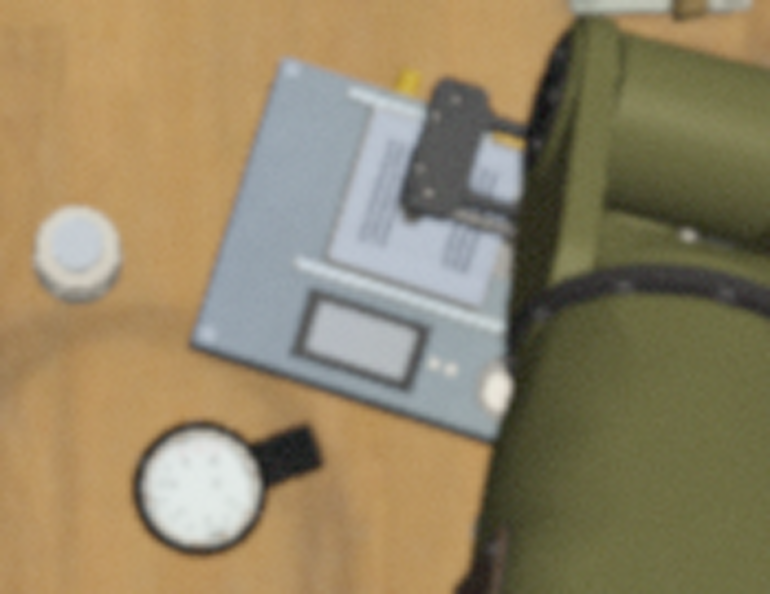

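The cover has moved about 71 mm: its left edge is now (370,105)-(330,262) and the tester has not moved. The vertical force is 11 N, so I'll ease the tool up a little before pushing on to the stop.

```bash
python3 nudge.py '[[0,0,0,0,0,-0.002,0],[0,0,0,0,0,0,0]]'; python3 nudge.py '[[0,0,0,0,0.004,-0.001,0],[0,0,0,0,0.003,0,0],[0,0,0,0,0,0,0]]'; python3 -c "
from h import *
to(.025,-.0135,.095)"
```

```text
clock: 4.5
position: [0.6023, -0.1345, 0.0962]
ee_rot: [-0.001, 0.162, 0.987, 0.0]
ft_force: [-0.0, -0.4, 0.8]
grip_width: 0.003
grasp_force: 0.4
clock: 4.88
position: [0.6047, -0.128, 0.0973]
ee_rot: [-0.0, 0.162, 0.987, 0.0]
ft_force: [-1.1, -0.6, 0.4]
grip_width: 0.008
grasp_force: 0.3
t 4.875 tester xy [ 0.02541311 -0.01667939] z 0.09726891624914694 yaw err 0.0015040612951958132 F [-1.12354067 -0.55087042  0.42075341] 
 need [0.0004 0.0032 0.0023] world [ 0.60533901 -0.12481472  0.095     ]
```

```bash
python3 nudge.py '[[0,0,0,0,0.003,0,0],[0,0,0,0,0.003,0,0],[0,0,0,0,0,0,0]]';  python3 -c "
from h import *
to(.025,-.0135,.095)"
```

```text
clock: 5.25
position: [0.6068, -0.1223, 0.0975]
ee_rot: [0.0, 0.162, 0.987, 0.0]
ft_force: [-1.1, -0.7, -0.6]
grip_width: 0.004
grasp_force: 0.3
t 5.25 tester xy [ 0.0255582  -0.01067958] z 0.09745056111378342 yaw err 0.0014289114683816995 F [-1.08295934 -0.68767156 -0.58967159] 
 need [ 0.0006 -0.0028  0.0024] world [ 0.60533901 -0.12481472  0.095     ]
```

```bash
python3 nudge.py '[[0,0,0,0,0.003,0,0],[0,0,0,0,0.002,0,0],[0,0,0,0,0,0,0]]';  python3 - <<'E'
from h import *
to(.025,-.0135,.095)
a=r.grab_frame("top")[:,:,::-1];b=r.grab_frame("side")[:,:,::-1]
cv2.imwrite("pics/c4.png",np.hstack([cv2.resize(a[105:240,230:365],(450,450),interpolation=2),cv2.resize(b[170:310,240:380],(350,450),interpolation=2)[:,:350]]))
E
```

```text
clock: 5.62
position: [0.6073, -0.1211, 0.0976]
ee_rot: [-0.001, 0.163, 0.987, -0.002]
ft_force: [-10.5, -23.0, 3.5]
grip_width: 0.007
grasp_force: 9.8
t 5.625 tester xy [ 0.02567381 -0.00935646] z 0.09761272080863141 yaw err 0.00014768792980685008 F [-10.5053283  -22.99375618   3.47675764] 
 need [ 0.0007 -0.0041  0.0026] world [ 0.60533901 -0.12481472  0.095     ]
```

View pics/c4.png

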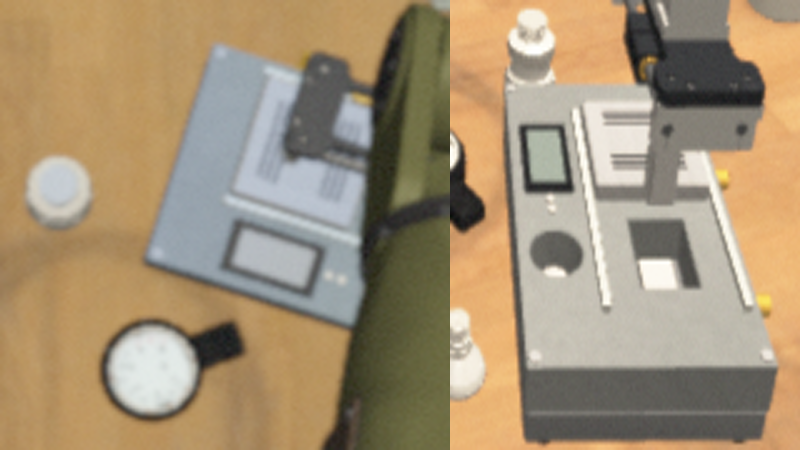

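The cover is at its stop (25 N push). In the side view the rectangular well is wholly open, with its mouth at (629,221), (683,220), (700,289), (636,289) in the crop. I'll back off, locate the well and lift.

```bash
python3 nudge.py '[[0,0,0,0,-0.008,0,0],[0,0,0,0,-0.01,-0.02,0],[0,0,0,0,-0.01,-0.02,0],[0,0,0,0,0,0,0]]';  python3 - <<'E'
from h import *
cs=lambda p:((p[0]-450+.5)/2.5-.5+240,(p[1]+.5)*140/450-.5+170)
P=np.array([M.T@(onz("side",cs(p),.064)-T0) for p in [(629,221),(683,220),(700,289),(636,289)]]);print("well",P,P.mean(0))
print("tester right corners",[M.T@(onz("side",cs(p),.064)-T0) for p in [(524,366),(776,366)]])
print("alarm",M.T@(onz("side",cs((556,254)),.064)-T0))
print("fin",M.T@(onz("side",cs((660,203)),.0726)-T0))
to(.025,-.045,.11)
E
```

```text
clock: 6.22
position: [0.6001, -0.1452, 0.1402]
ee_rot: [0.002, 0.163, 0.987, -0.0]
ft_force: [0.5, 0.8, 0.2]
grip_width: 0.007
grasp_force: 0.0
well [[ 0.00271285 -0.01850064]
 [ 0.04536657 -0.01815881]
 [ 0.04364652 -0.07804049]
 [-0.00301642 -0.07732803]] [ 0.02217738 -0.04800699]
tester right corners [array([-0.08917485, -0.13313578]), array([ 0.08051983, -0.13594898])]
alarm [-0.05788926 -0.04730706]
fin [ 0.02742345 -0.01222358]
t 6.225 tester xy [ 0.02657401 -0.0345437 ] z 0.1402023565901687 yaw err 0.0004597709990943888 F [0.54222951 0.7690534  0.21163812] 
 need [ 0.0017 -0.0105  0.0302] world [ 0.5952211  -0.15464555  0.11      ]
```

```bash
python3 nudge.py '[[0,0,0,0.001,-0.011,0.01,0],[0,0,0,0,0,0.02,0],[0,0,0,0,0,0.02,0],[0,0,0,0,0,0,0]]'; python3 nudge.py '[[0,0,0,0,0,0.01,0],[0,0,0,0,0,0.005,0],[0,0,0,0,0,0,0]]'; python3 -c "
from h import *
to(.025,-.046,.067)"
```

```text
clock: 6.72
position: [0.5938, -0.1543, 0.085]
ee_rot: [-0.002, 0.162, 0.987, 0.0]
ft_force: [-0.0, 0.0, -0.3]
grip_width: 0.004
grasp_force: 0.0
clock: 7.1
position: [0.5948, -0.1544, 0.0722]
ee_rot: [-0.0, 0.162, 0.987, 0.0]
ft_force: [-0.1, -0.8, 0.2]
grip_width: 0.007
grasp_force: 0.0
t 7.1 tester xy [ 0.02449463 -0.04495849] z 0.07222400511472402 yaw err 0.0013677576856386264 F [-0.07109017 -0.8114372   0.1591716 ] 
 need [-0.0005 -0.001   0.0052] world [ 0.5948999  -0.15559256  0.067     ]
```

```bash
python3 nudge.py '[[0,0,0,0,0,0.004,0],[0,0,0,0,0,0.003,0],[0,0,0,0,0,0,0]]'; python3 -c "
from h import *
to(.025,-.046,.061)"
```

```text
clock: 7.48
position: [0.595, -0.1545, 0.0655]
ee_rot: [0.0, 0.162, 0.987, -0.0]
ft_force: [-0.1, -0.1, 2.3]
grip_width: 0.002
grasp_force: 1.0
t 7.475 tester xy [ 0.02474309 -0.04496503] z 0.06552066742180525 yaw err 0.0012812973568308572 F [-0.09835195 -0.07889948  2.32112195] 
 need [-0.0003 -0.001   0.0045] world [ 0.5948999  -0.15559256  0.061     ]
```

Contact with the key is made at the expected height (2.3 N).

```bash
python3 nudge.py '[[0,0,0,0,0,0.002,0],[0,0,0,0,0,0.0015,0],[0,0,0,0,0,0,0]]'; python3 nudge.py '[[0,0,0,0,0,0.001,0],[0,0,0,0,0,0,0]]'
```

```text
clock: 7.85
position: [0.595, -0.1546, 0.0621]
ee_rot: [0.0, 0.162, 0.987, -0.0]
ft_force: [0.2, 0.7, 4.1]
grip_width: 0.005
grasp_force: 2.0
clock: 8.1
position: [0.595, -0.1545, 0.0612]
ee_rot: [0.0, 0.162, 0.987, -0.0]
ft_force: [-0.7, 1.3, 6.2]
grip_width: 0.007
grasp_force: 3.0
```

```bash
python3 nudge.py '[[0,0,0,0,0,0.001,0],[0,0,0,0,0,0,0]]'; python3 nudge.py '[[0,0,0,0,0,0.0004,0],[0,0,0,0,0,0,0],[0,0,0,0,0,0,0]]'
```

```text
clock: 8.35
position: [0.5951, -0.1546, 0.061]
ee_rot: [0.0, 0.162, 0.987, -0.0]
ft_force: [-3.3, 1.2, 13.7]
grip_width: 0.007
grasp_force: 7.1
clock: 8.72
position: [0.5951, -0.1546, 0.061]
ee_rot: [0.0, 0.162, 0.987, -0.0]
ft_force: [-5.0, 2.4, 17.0]
grip_width: 0.004
grasp_force: 8.7
```

Key bottomed out (17 N). Now up and over to the cover's left side.

```bash
python3 nudge.py '[[0,0,0,0,0,-0.03,0],[0,0,0,0,0,-0.04,0],[0,0,0,0,0,0,0]]'; python3 nudge.py '[[0,0,0,0,0.042,0,0],[0,0,0,0,0.042,0,0],[0,0,0,0,0.042,0,0],[0,0,0,0,0.041,0,0],[0,0,0,0,0,0,0]]'
python3 - <<'E'
from h import *
to(.025,.122,.097)
a=r.grab_frame("top")[:,:,::-1];b=r.grab_frame("side")[:,:,::-1]
cv2.imwrite("pics/c5.png",np.hstack([cv2.resize(a[105:240,230:365],(450,450),interpolation=2),cv2.resize(b[170:310,240:380],(350,450),interpolation=2)[:,:350]]))
E
```

```text
clock: 9.1
position: [0.5958, -0.1548, 0.1322]
ee_rot: [0.002, 0.162, 0.987, -0.0]
ft_force: [0.1, 0.4, -0.5]
grip_width: 0.004
grasp_force: 0.0
clock: 9.72
position: [0.6481, 0.0061, 0.1279]
ee_rot: [-0.001, 0.161, 0.987, -0.0]
ft_force: [0.0, -0.5, -0.3]
grip_width: 0.0
grasp_force: 0.0
t 9.725 tester xy [0.02344551 0.12425758] z 0.1278937774963311 yaw err 0.004343082745343951 F [ 0.03277286 -0.493011   -0.26073081] 
 need [-0.0016 -0.0023  0.0309] world [0.64886208 0.00350516 0.097     ]
```

View pics/c5.png

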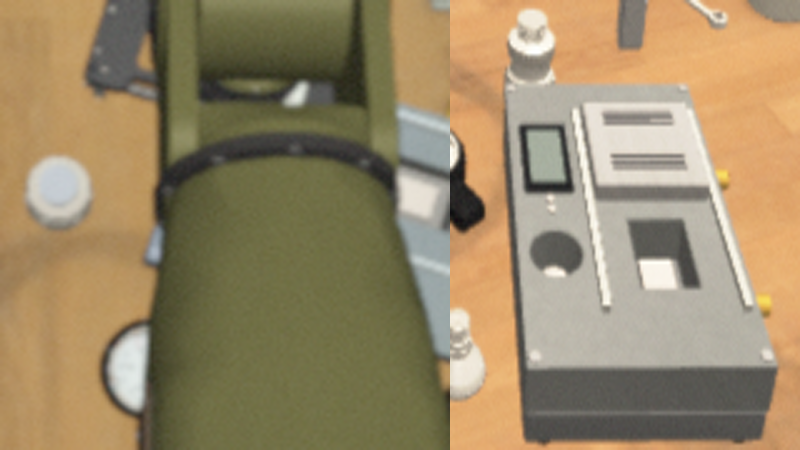

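The finger tip (632,47) is beyond the cover's left face (the edge at row 103) and clear of the nut. I'll lower it and push shut.

```bash
python3 nudge.py '[[0,0,0,-0.001,0,0.015,0],[0,0,0,0,0,0.01,0],[0,0,0,0,0,0.005,0],[0,0,0,0,0,0,0]]'; python3 nudge.py '[[0,0,0,0,-0.015,0,0],[0,0,0,0,-0.015,0,0],[0,0,0,0,-0.015,0,0],[0,0,0,0,-0.015,0,0],[0,0,0,0,-0.01,0,0]]'; python3 -c "
from h import *
to(.025,.0135,.097)"
```

```text
clock: 10.32
position: [0.649, 0.0031, 0.099]
ee_rot: [-0.0, 0.162, 0.987, -0.0]
ft_force: [-0.0, 0.1, -0.5]
grip_width: 0.003
grasp_force: 0.0
clock: 10.95
position: [0.6263, -0.064, 0.0997]
ee_rot: [-0.0, 0.162, 0.987, 0.0]
ft_force: [-2.4, 4.1, 3.0]
grip_width: 0.005
grasp_force: 2.2
t 10.95 tester xy [0.02534798 0.05087517] z 0.0997482608503199 yaw err 0.0005887759841388118 F [-2.43756443  4.11619735  3.01466384] 
 need [ 0.0004 -0.0374  0.0027] world [ 0.6140115  -0.09924545  0.097     ]
```

```bash
python3 nudge.py '[[0,0,0,0,-0.01,0,0],[0,0,0,0,-0.01,0,0],[0,0,0,0,-0.006,0,0],[0,0,0,0,0,0,0]]'; python3 nudge.py '[[0,0,0,0,-0.003,0,0],[0,0,0,0,-0.002,0,0],[0,0,0,0,0,0,0]]'; python3 -c "
from h import *
to(.025,.0135,.097)"
```

```text
clock: 11.45
position: [0.6185, -0.0882, 0.0996]
ee_rot: [0.0, 0.162, 0.987, -0.0]
ft_force: [-0.7, -0.7, -0.7]
grip_width: 0.008
grasp_force: 0.0
clock: 11.82
position: [0.617, -0.0924, 0.0995]
ee_rot: [0.0, 0.162, 0.987, -0.0]
ft_force: [0.6, 1.1, 0.5]
grip_width: 0.003
grasp_force: 0.6
t 11.825 tester xy [0.02561081 0.02093319] z 0.09952271583986723 yaw err 0.0012852464817992293 F [0.64929717 1.09943819 0.4726718 ] 
 need [ 0.0006 -0.0074  0.0025] world [ 0.6140115  -0.09924545  0.097     ]
```

```bash
python3 nudge.py '[[0,0,0,0,-0.002,0,0],[0,0,0,0,-0.002,0,0],[0,0,0,0,0,0,0]]'; python3 nudge.py '[[0,0,0,0,-0.001,0,0],[0,0,0,0,0,0,0]]'
```

```text
clock: 12.2
position: [0.6156, -0.0963, 0.0995]
ee_rot: [-0.0, 0.162, 0.987, -0.0]
ft_force: [1.0, 1.0, 0.2]
grip_width: 0.008
grasp_force: 0.6
clock: 12.45
position: [0.6153, -0.0971, 0.0996]
ee_rot: [0.0, 0.162, 0.987, -0.0]
ft_force: [1.5, 1.8, 0.2]
grip_width: 0.003
grasp_force: 0.8
```

```bash
python3 nudge.py '[[0,0,0,0,-0.002,0,0],[0,0,0,0,0,0,0]]'; python3 nudge.py '[[0,0,0,0,-0.001,0,0],[0,0,0,0,0,0,0]]'
```

```text
clock: 12.7
position: [0.6146, -0.0991, 0.0996]
ee_rot: [-0.0, 0.162, 0.987, -0.0]
ft_force: [1.4, 1.3, 0.3]
grip_width: 0.004
grasp_force: 0.7
clock: 12.95
position: [0.6143, -0.1, 0.0996]
ee_rot: [-0.0, 0.162, 0.987, -0.0]
ft_force: [1.2, 1.8, 0.8]
grip_width: 0.007
grasp_force: 0.9
```

```bash
python3 nudge.py '[[0,0,0,0,-0.002,0,0],[0,0,0,0,0,0,0]]'; python3 nudge.py '[[0,0,0,0,-0.0015,0,0],[0,0,0,0,0,0,0]]'; python3 nudge.py '[[0,0,0,0,-0.001,0,0],[0,0,0,0,0,0,0]]'
```

```text
clock: 13.2
position: [0.6136, -0.102, 0.0995]
ee_rot: [-0.0, 0.162, 0.987, -0.0]
ft_force: [1.8, 1.8, 0.6]
grip_width: 0.011
grasp_force: 0.8
clock: 13.45
position: [0.6133, -0.103, 0.0996]
ee_rot: [0.0, 0.162, 0.987, 0.0]
ft_force: [1.5, 4.4, 0.5]
grip_width: 0.007
grasp_force: 1.9
clock: 13.7
position: [0.6132, -0.1033, 0.0997]
ee_rot: [0.0, 0.162, 0.987, 0.001]
ft_force: [4.1, 8.5, 0.8]
grip_width: 0.005
grasp_force: 3.7
```

Shut stop felt (about 9 N). I'll retreat and check.

```bash
python3 nudge.py '[[0,0,0,0,-0.001,0,0],[0,0,0,0,0,0,0],[0,0,0,0,0.01,0,0],[0,0,0,0,0,-0.04,0],[0,0,0,0,0,-0.06,0]]'; python3 nudge.py '[[0,0,0,0.02,0.055,-0.01,0],[0,0,0,0.02,0.055,0,0],[0,0,0,0.02,0.055,0,0],[0,0,0,0.02,0.055,0,0],[0,0,0,0.04,0.04,0,0]]';  python3 nudge.py '[[0,0,0,0.05,0.03,0,0],[0,0,0,0.05,0.03,0,0],[0,0,0,0.05,0.03,0,0],[0,0,0,0.05,0.03,0,0],[0,0,0,0,0,0,0]]'
python3 - <<'E'
from h import *
a=r.grab_frame("top")[:,:,::-1];b=r.grab_frame("side")[:,:,::-1]
cv2.imwrite("pics/c6.png",np.hstack([cv2.resize(a[105:240,230:405],(450,347),interpolation=2),cv2.resize(b[170:310,240:380],(347,347),interpolation=2)]))
E
```

```text
clock: 14.32
position: [0.6149, -0.0955, 0.199]
ee_rot: [-0.002, 0.162, 0.987, -0.0]
ft_force: [1.2, 0.0, -0.5]
grip_width: 0.006
grasp_force: 0.0
clock: 14.95
position: [0.585, 0.1909, 0.2089]
ee_rot: [-0.0, 0.162, 0.987, -0.0]
ft_force: [-0.0, 0.3, -0.2]
grip_width: 0.009
grasp_force: 0.0
clock: 15.58
position: [0.432, 0.369, 0.2096]
ee_rot: [-0.0, 0.16, 0.987, -0.0]
ft_force: [0.7, -0.3, -0.2]
grip_width: 0.001
grasp_force: 0.0
```

View pics/c6.png

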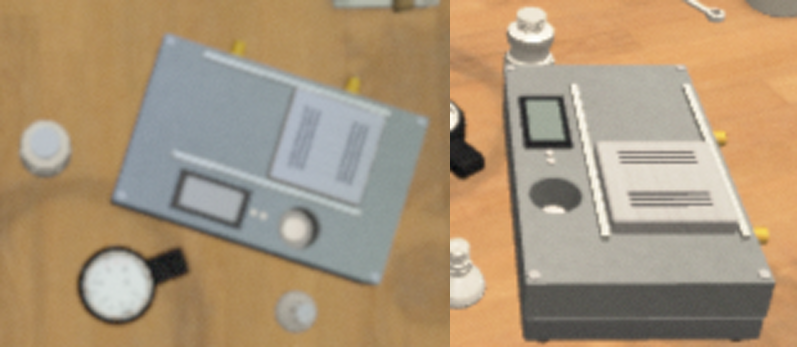

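The cover is back over the well at its right stop: (295,85) to (360,205) in the crop, about 9 mm further right than at the start. The tester, gauge and fittings are where they stood, and the arm is clear.

```bash
python3 -c "
from bench import r
print(r.sign_off())"
```

```text
the job is handed in; nothing more can be done
None
```

I handed the job in at about 15.7 s: the cover was opened to its stop, the reset key pressed to the bottom at 17 N, and the cover pushed back to its shut stop; sign-off returned no verdict.

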